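Press the dye tin's lid home

ROBOT

A 6-joint arm with a two-finger parallel gripper is mounted at the origin on a cart in front of the work surface, level with it; the furniture and walls round the work are solid. World frame = base frame: x ahead of the robot, y to its left, z up, the work surface at z = 0. Lengths are in mm, angles in degrees, forces in N, time in s.
With the tool pointing down it reaches from about 300 to 850 mm from the base axis. Payload 4.2 kg.
Tool frame: the origin (TCP) lies between the finger pads; the fingertips stand 19 mm ahead of it and the grasp point (between the pads) is the TCP (env.tips_ahead is the distance from the TCP to the fingertips, in mm); z points along the fingers, y is the direction in which the jaws open and shut (so a half turn about z gives the same grasp; the last joint's range is limited). The gripper opens to 91 mm and grips with 3 to 60 N. Pads are 32 mm wide; open, the fingers measure 118 mm over their backs; the gripper's body (76 mm by 178 mm) begins 60 mm behind the grasp point.
Start: joints at [75.974, 18.312, 89.639, -0, 72.044, -1.146], TCP at [128.175, 560.547, 232.976] pointing down, gripper open.
Joint ranges: [-177.97, 177.97], [-48.28, 115.42], [12.27, 149.76], [-77.06, 257.06], [2.81, 150.46], [-146.56, 146.56]. Speed limits (degrees/s): [147.25, 147.25, 180, 180, 180, 180].

INTERFACE

Orientations are given as [roll, pitch, yaw] about the fixed x, y, z axes, in that order (R = Rz(yaw) Ry(pitch) Rx(roll)).
In Python, from workcell import telemetry, viewer, job_done, env gives the robot as it stands. The module is installed in compiled form; this text tells all that it offers.
- The arm moves only by the shell command python3 -m jog 'ROWS' [FORCE]. ROWS is JSON, a list of rows, each a list of 3 entries, a list of its own where there are three numbers: the shift along the tool's x, y, z in cm, then the turn about the tool's z in degrees, then the opening, from 0 (shut) to 1 (fully open). A call has 1 to 10 rows; each row shifts and turns the pose as measured when the row begins, along the tool's axes as they then stand; what a row does not reach is not made up. A row lasts 1/8 s, in which the tool goes at most 62.5 mm and 10.7 degrees, less where a joint would pass 70% of its speed; a pose out of reach is approached as far as the arm can. A call is refused whole if a number of a shift passes 6.25 or a number of a turn 10.7, either way. A call with a gripper value outside its range is refused whole. The fingers move at their own pace and stop on an object; FORCE is the grip in N (left out, the last holds). Time passes only in rows, so rows that do not move let the fingers close. It gives the time, the measured TCP pose, the force and the opening at its end, in the units of the state.
- telemetry.state(): the state, without advancing time (a new reading comes with each control period).
- viewer.grab_frame(name): name is "side" or "top"; returns a dict with "color" (480x640x3 uint8, red, green, blue), "K" (3x3 intrinsics, pixels), "rvec" (rotation vector, rad) and "tvec" (3), from world to camera coordinates, as OpenCV has them. Camera axes: x right, y down, z forward; pixel columns grow to the right and rows downward; lengths in mm; the calibration is good to about 2 mm. A picture is of the moment at which its call begins. There is no depth.
- job_done(): hands the job in, once; it reports no verdict.
The state is a dict: "time_s": time; "qpos": joint angles; "qvel": joint speeds; "effort": joint torques, N m; "ee_pos": TCP position; "ee_rot": TCP orientation; "force": force on the tool from outside, world axes, zero at the start; "torque": the same for the moment, N m; "gripper_width": finger opening in mm.
Only numpy, scipy, OpenCV 4.12 (cv2) and the standard library are available. Lean on these libraries where they do the work, as an engineer would, in place of code of your own. Each camera call takes 0.05 s, during which the arm holds its last target. There are 200 camera calls.

TASK

The dye in the brown tin is drying out because its lid is standing proud. With the fingers closed, press lightly straight down on the middle of the brown tin's lid until it is fully home, then draw the hand away. Leave the tin standing where it is, do not pick it up or shove it along; do not touch any other tin (the green and the red one are still in use and keep their lids proud), and leave everything else on the table undisturbed.

Things in the scene. Friction and masses are not known exactly. Their poses are not given: they have to be found in the camera images.
- dye_tin: dark brown round tin, 72 mm across, 40 mm high with its lid fully home; loose, upright on the table; its origin is the centre of its underside, z up. The lid is a press-on lid, 11 mm high, and starts 7 to 10 mm proud, a bright metal neck showing below it
- dye_tin_lid_top (a point): centre of the flat top face of the brown tin's lid (there is a very shallow embossed pattern on it); moves with the lid, z up
- dye_tin_lid (a joint): how far the brown tin's lid stands proud, in m: 0 fully home, growing as it is raised (straight up). A friction fit: about 2.5 N straight down moves it, it stays where it is left and does not spring back; at 0 it meets a hard stop
- lamp_shade (a point): centre of the grey shade of the sewing machine's fixed gooseneck lamp, about 90x80x105 mm (x, y, z), which hangs over the knee cut-out of the table in front of the machine (a solid body about 0.4 m high beyond x = 0.64). Tins stand left or right of the cut-out: keep the gripper and wrist clear of the shade, crossing from side to side nearer the robot than x = 0.42
- rivet_tin: dark green round tin, 70 mm across, 30 mm high with its lid fully home; loose, upright on the table; its origin is the centre of its underside, z up. The lid is a press-on lid, 8 mm high, and starts 4 to 6.5 mm proud, a bright metal neck showing below it. To be left alone
- rivet_tin_lid_top (a point): centre of the flat top face of the green tin's lid (there is a very shallow embossed pattern on it); moves with the lid, z up
- eyelet_tin: dark red round tin, 60 mm across, 26 mm high with its lid fully home; loose, upright on the table; its origin is the centre of its underside, z up. The lid is a press-on lid, 7 mm high, and starts 3.5 to 5.5 mm proud, a bright metal neck showing below it. To be left alone
- eyelet_tin_lid_top (a point): centre of the flat top face of the red tin's lid (there is a very shallow embossed pattern on it); moves with the lid, z up
- wax_block: yellow block of wax, 33x51x23 mm, lying loose; origin at the centre of its underside
- leather_fob_0: brown leather key fob, 50x110x9 mm, lying flat, loose; origin under the middle
- tape_roll: rolled tape measure with pink end, 79x62x30 mm, loose; origin under the middle
- seam_ripper: small seam ripper with a purple handle, 18x77x19 mm, loose; origin under the middle

How it is judged (in metres and radians):
On the way:
1. the closed fingers press on the middle of the brown tin's lid (within 20 mm of its centre) and it is fully home (contact force between the fingers and dye_tin above 0.3 N and value of joint dye_tin_lid below 0.0015 m and horizontal distance between the grasp point and dye_tin_lid_top below 0.02 m), for 0.05 s.
At the end, for the whole second after the job is handed in: the brown tin's lid is within 1.5 mm of fully home; the tin stands upright and at rest within 12 mm of where it stood; the lids of the green and red tins are within 3 mm of where they were, and all other listed things within 8 mm (value of joint dye_tin_lid below 0.0015 m and angle between dye_tin's own z axis and vertical below 0.03 rad and height (world z) of dye_tin below 0.003 m and distance of dye_tin from where it was at the start of the episode below 0.012 m and linear speed of dye_tin below 0.02 m/s and distance of each of rivet_tin_lid_top, eyelet_tin_lid_top from where it was at the start of the episode below 0.003 m and distance of each of wax_block, leather_fob_0, tape_roll, seam_ripper from where it was at the start of the episode below 0.008 m); the robot touches nothing.
It fails at once if the brown tin is lifted, tipped or shoved along (more than 12 mm) (height (world z) of dye_tin above 0.006 m or angle between dye_tin's own z axis and vertical above 0.15 rad or distance of dye_tin from where it was at the start of the episode above 0.012 m).
It fails at once if the brown tin's lid is pulled up (value of joint dye_tin_lid above 0.014 m).
It fails at once if the brown tin is pressed hard (more than 30 N) (contact force between any of the fingers, the arm and dye_tin above 30 N).
It fails at once if the green or the red tin is touched, or its lid is moved by 3 mm (contact force between any of the fingers, the arm and rivet_tin above 1 N or contact force between any of the fingers, the arm and eyelet_tin above 1 N or distance of any of rivet_tin_lid_top, eyelet_tin_lid_top from where it was at the start of the episode above 0.003 m).
It fails at once if another thing on the table is moved by more than 8 mm (distance of any of wax_block, leather_fob_0, tape_roll, seam_ripper from where it was at the start of the episode above 0.008 m).
It also fails if it takes over 35 s, if anything falls off the work surface, if the arm or the gripper's body presses on something with over 40 N, if the wrist force passes 120 N, or if a joint passes its speed limit or range.

## Working session

There is one attempt and no reset: what is moved stays moved. The work goes in short steps, Python scripts to look and compute and a shell command to move; the robot and the scene stay as the last step left them, time stands still between calls to the robot, and variables do not carry over. Pictures are saved under pics/ and viewed, about 8 in all and at most 12, crops included, and the job is handed in when it is done.

```bash
mkdir -p pics; python3 - <<'E'
from workcell import telemetry, viewer, env
import cv2,pickle
for n in("top","side"):
    f=viewer.grab_frame(n);cv2.imwrite(f"pics/{n}0.png",f["color"][:,:,::-1]);pickle.dump(f,open(f"pics/{n}0.pkl","wb"))
    R=cv2.Rodrigues(f["rvec"])[0];print(n,f["K"].round(1).tolist(),(-R.T@f["tvec"].reshape(3)).round(0),R.round(2).tolist())
s=telemetry.state();print(s)
E
```

```text
top [[509.3, 0.0, 321.8], [0.0, 509.3, 235.1], [0.0, 0.0, 1.0]] [ 2.270e+02 -1.000e+00  1.432e+03] [[-0.02, -1.0, -0.0], [-0.98, 0.03, -0.2], [0.2, -0.0, -0.98]]
side [[475.3, 0.0, 323.5], [0.0, 475.3, 240.2], [0.0, 0.0, 1.0]] [ 533. 1026.  947.] [[-1.0, 0.02, 0.01], [0.01, 0.59, -0.8], [-0.02, -0.8, -0.59]]
{'time_s': 0.1, 'qpos': array([ 7.59747380e+01,  1.83470279e+01,  8.96990547e+01, -2.95049043e-03,
        7.20430032e+01, -1.14743082e+00]), 'qvel': array([ 0.04866455, -0.0585325 , -0.25176924,  0.09816116,  0.07549186,
        0.1341119 ]), 'effort': array([ 1.27937725e-03, -4.13334489e+01, -2.32512671e+01,  7.27907941e-02,
        4.22061933e-02, -7.30366764e-05]), 'ee_pos': array([128.08044659, 560.1275129 , 232.21629856]), 'ee_rot': array([-1.79910876e+02,  1.02083557e-03,  1.67123081e+02]), 'force': array([-0.15097385,  0.29397045,  0.41804207]), 'torque': array([-0.0200209 , -0.01679522,  0.02528476]), 'gripper_width': 91.14631685918029}
```

View pics/top0.png

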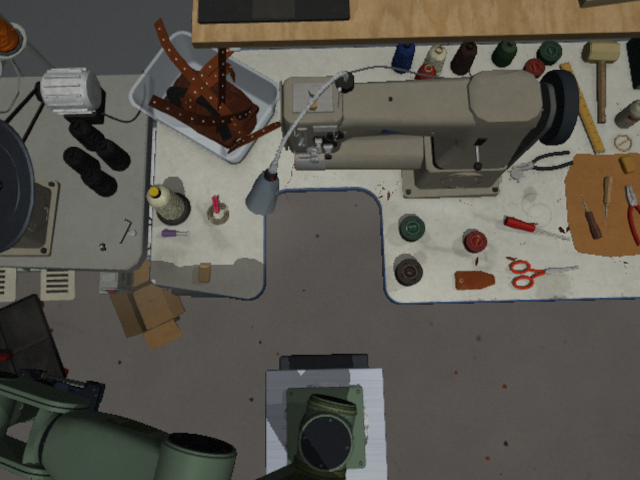

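View pics/side0.png

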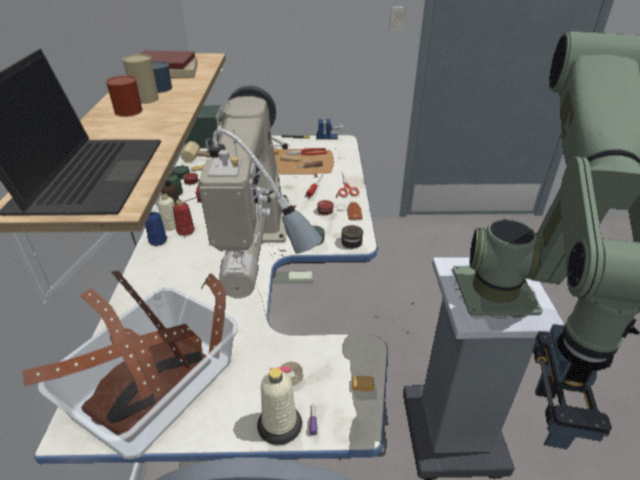

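Top view: the brown tin is at about (408,269), with the green one at (411,227), the red one at (475,241) and the fob at (475,280). In the side view the brown tin is at (352,236). Next I'll measure the lid in both views.

```bash
cat > h.py <<'E'
import cv2,numpy as np,pickle
def ray(f,u,v,z):
    R=cv2.Rodrigues(f["rvec"])[0];C=-R.T@f["tvec"].reshape(3)
    d=R.T@np.linalg.inv(f["K"])@[u,v,1.];return C+d*(z-C[2])/d[2]
def proj(f,p): return cv2.projectPoints(np.float64([p]),f["rvec"],f["tvec"],f["K"],None)[0].ravel()
E
python3 - <<'E'
from h import *
ims=[]
for n,(u,v) in(("top",(408,269)),("side",(352,236))):
    f=pickle.load(open(f"pics/{n}0.pkl","rb"));c=f["color"]
    h=26;ims.append(cv2.resize(c[v-h:v+h,u-h:u+h,::-1],(390,390),interpolation=cv2.INTER_NEAREST))
    g=c.max(2);m=(g<105).astype(np.uint8);m[:v-h]=0;m[v+h:]=0;m[:,:u-h]=0;m[:,u+h:]=0
    k,l,s,ce=cv2.connectedComponentsWithStats(m)
    i=l[v,u];print(n,i,[ (s[j].tolist(),ce[j].round(1)) for j in range(1,k) if s[j,4]>30])
    for z in(0,48.5):print(z,ray(f,*ce[i],z).round(1))
cv2.imwrite("pics/crop.png",np.hstack(ims))
E
```

```text
top 2 [([382, 243, 6, 52, 160], array([383.2, 273.3])), ([394, 254, 29, 32, 728], array([407.2, 269.9]))]
0 [ 416.6 -242.3    0. ]
48.5 [ 410.2 -234.1   48.5]
side 2 [([341, 226, 21, 23, 412], array([351.1, 237. ])), ([326, 257, 45, 5, 195], array([348.1, 259.3]))]
0 [ 402.8 -270.3    0. ]
48.5 [ 409.5 -203.9   48.5]
```

View pics/crop.png

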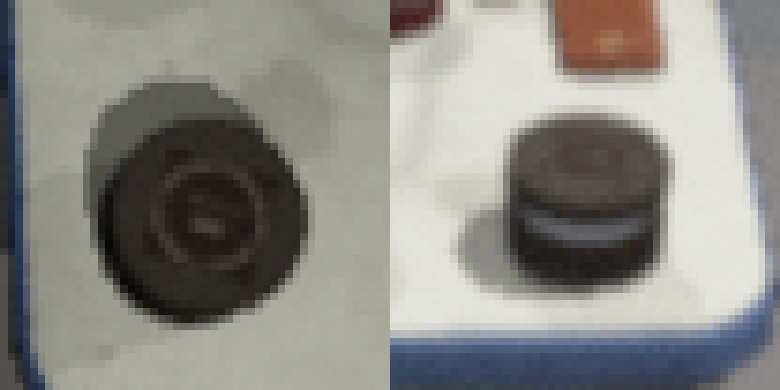

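The crop shows the lid-top ellipse centred at about (409.6,271.1) in the top view and (352.0,230.8) in the side view, with the metal neck visible below it. I'll triangulate from these two.

```bash
python3 - <<'E'
from h import *
t=pickle.load(open("pics/top0.pkl","rb"));s=pickle.load(open("pics/side0.pkl","rb"))
P=[f["K"]@np.c_[cv2.Rodrigues(f["rvec"])[0],f["tvec"].reshape(3)] for f in(t,s)]
X=cv2.triangulatePoints(P[0],P[1],np.float64([409.6,271.1]),np.float64([352,230.8]))
print((X[:3]/X[3]).ravel().round(1))
for z in(47,50):print(z,ray(t,409.6,271.1,z).round(1),ray(s,352,230.8,z).round(1))
for n,u,v,z in(("green",411.5,228,35),("red",475,241,30),("fob",475,280,9),("lamp",263,194,200)):print(n,ray(t,u,v,z).round(0))
c=ray(t,409.6,271.1,48.5)
for dx in(-36,36):print(proj(t,c+[dx,0,0]).round(1),proj(t,c+[0,dx,0]).round(1))
E
```

```text
[ 405.5 -240.4   47.5]
47 [ 406.9 -240.9   47. ] [ 404.  -240.4   47. ]
50 [ 406.5 -240.3   50. ] [ 404.4 -236.2   50. ]
green [ 530. -256.   35.]
red [ 489. -432.   30.]
fob [ 382. -429.    9.]
lamp [591. 142. 200.]
[410.4 284.3] [422.8 270.8]
[408.8 258.1] [396.4 271.4]
```

Both views agree to about 3 mm, giving a lid centre of (405.5, -240.4) and a top at z≈47.5, so the lid is about 7.5 mm proud. First leg: swing toward x≈340 with the fingers closing, staying clear of the lamp.

```bash
python3 -m jog '[[[-3.4,-3.1,0],0,0],[[-3.4,-3.1,0],0,0],[[-3.4,-3.1,0],0,0],[[-3.4,-3.1,0],0,0],[[-3.4,-3.1,0],0,0],[[-3.4,-3.1,0],0,0],[[-3.4,-3.1,0],0,0],[[-3.4,-3.1,0],0,0]]' 10
```

```text
time_s: 1.1
ee_pos: [342.1, 250.1, 229.6]
ee_rot: [-179.7, -0.0, 167.5]
force: [0.1, -0.3, 0.4]
gripper_width: 14.2
```

```bash
python3 -m jog '[[[-1.7,-4.8,0],0,0],[[-1.7,-4.8,0],0,0],[[-1.7,-4.8,0],0,0],[[-1.7,-4.8,0],0,0],[[-1.7,-4.8,0],0,0],[[-1.7,-4.8,0],0,0],[[-1.7,-4.8,0],0,0],[[-1.7,-4.8,0],0,0]]'
```

```text
time_s: 2.1
ee_pos: [392.2, -166.8, 230.8]
ee_rot: [-179.7, 0.0, 167.6]
force: [0.1, 1.3, -0.1]
gripper_width: 0.3
```

```bash
python3 -m jog '[[[-1.4,-3.4,0],0,0],[[-1.4,-3.4,0],0,0],[[0,0,4],0,0],[[0,0,4],0,0],[[0,0,4],0,0],[[0,0,0],0,0]]'; python3 - <<'E'
from workcell import telemetry, viewer
from h import *
p=telemetry.state();print(p["ee_pos"],p["force"])
tip=p["ee_pos"]-[0,0,-0]-np.array([0,0,19])
ims=[]
for n in("top","side"):
    f=viewer.grab_frame(n);c=f["color"].copy();u,v=proj(f,[405.5,-240.4,47.5]);ut=proj(f,tip);print(n,u,v,ut)
    u,v=int(u),int(v);ims.append(cv2.resize(c[v-40:v+40,u-40:u+40,::-1],(400,400),interpolation=cv2.INTER_NEAREST))
cv2.imwrite("pics/near.png",np.hstack(ims))
E
```

```text
time_s: 2.85
ee_pos: [404.4, -246.9, 107.0]
ee_rot: [-179.7, -0.0, 167.1]
force: [0.3, 0.7, -0.6]
gripper_width: 0.4
[ 404.43320633 -246.85420348  107.04880096] [ 0.26589043  0.663019   -0.58608997]
top 409.4937941921503 271.58896739505946 [414.46687009 269.90428672]
side 351.55523019000213 230.68389618380655 [352.26168812 219.29297113]
```

View pics/near.png

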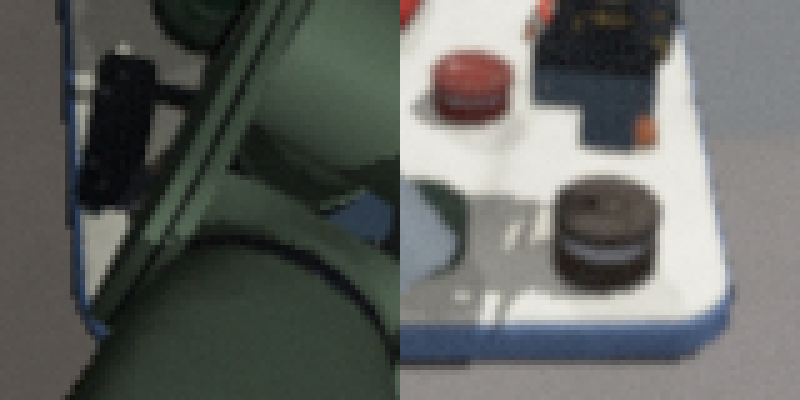

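The side view shows the closed fingers above the brown lid, with the projected tip at (352,219). I'll shift 6.5 mm in y and then go down.

```bash
python3 -m jog '[[[0.04,0.65,0],0,0],[[0,0,1.5],0,0],[[0,0,1.5],0,0],[[0,0,0],0,0]]'
```

```text
time_s: 3.45
ee_pos: [412.7, -243.1, 86.2]
ee_rot: [-179.3, 1.2, 167.2]
force: [-0.1, 0.7, -0.5]
gripper_width: 0.6
```

The pose drifted in x and tilted slightly, so I'll check the joints.

```bash
python3 -m jog '[[[0,0,0],0,0]]'; python3 -c "
from workcell import telemetry as t
s=t.state();print(s['qpos'].round(2),s['qvel'].round(2),s['ee_pos'].round(1),s['ee_rot'].round(2),s['effort'].round(1),s['torque'].round(2))"
```

```text
time_s: 3.58
ee_pos: [413.5, -243.4, 87.6]
ee_rot: [-179.2, 1.3, 167.2]
force: [0.1, 0.2, -0.3]
gripper_width: 0.8
[ -31.66   17.76  114.65   -0.4    46.1  -108.57] [ 0.29 -0.43 -0.07  0.11  0.36  0.14] [ 413.5 -243.4   87.6] [-179.24    1.33  167.19] [ -0.  -34.6 -17.3  -0.1  -0.   -0. ] [-0.01 -0.02  0.01]
```

```bash
python3 -m jog '[[[0.85,0.12,0],0,0],[[0,0,0],0,0],[[0,0,0],0,0]]'
```

```text
time_s: 3.95
ee_pos: [405.5, -240.4, 89.1]
ee_rot: [-179.2, 1.5, 167.2]
force: [-0.5, 0.2, -0.2]
gripper_width: 0.3
```

Centred. Now I'll descend 15 mm and let it settle.

```bash
python3 -m jog '[[[0,0,0.8],0,0],[[0,0,0.8],0,0],[[0,0,0],0,0]]'
```

```text
time_s: 4.32
ee_pos: [405.8, -240.7, 71.7]
ee_rot: [-179.2, 1.5, 167.2]
force: [0.3, -0.2, -0.2]
gripper_width: 0.6
```

```bash
python3 -m jog '[[[0,0,0.2],0,0],[[0,0,0.2],0,0]]';python3 -m jog '[[[0,0,0.2],0,0]]';python3 -m jog '[[[0,0,0.2],0,0]]'
```

```text
time_s: 4.58
ee_pos: [406.0, -240.8, 67.4]
ee_rot: [-179.2, 1.4, 167.2]
force: [-0.1, 0.1, 2.3]
gripper_width: 0.5
time_s: 4.7
ee_pos: [406.0, -240.8, 65.5]
ee_rot: [-179.2, 1.4, 167.2]
force: [-1.0, 0.5, 2.3]
gripper_width: 0.5
time_s: 4.82
ee_pos: [406.0, -240.8, 63.5]
ee_rot: [-179.2, 1.4, 167.2]
force: [-0.8, 1.2, 2.7]
gripper_width: 0.7
```

Contact came at z≈67.5–68 and the lid is sliding at 2.3–2.7 N. The stop should be at TCP z≈59.

```bash
python3 -m jog '[[[0,0,0.2],0,0]]';python3 -m jog '[[[0,0,0.15],0,0]]';python3 -m jog '[[[0,0,0.1],0,0]]'
```

```text
time_s: 4.95
ee_pos: [406.0, -240.8, 61.5]
ee_rot: [-179.2, 1.4, 167.2]
force: [-0.0, 0.5, 2.2]
gripper_width: 0.3
time_s: 5.08
ee_pos: [406.0, -240.8, 59.9]
ee_rot: [-179.2, 1.4, 167.2]
force: [-0.4, 1.6, 3.1]
gripper_width: -0.1
time_s: 5.2
ee_pos: [406.0, -240.9, 59.7]
ee_rot: [-179.2, 1.4, 167.2]
force: [-3.3, 2.8, 17.1]
gripper_width: 0.4
```

Force rose to 17 N at z=59.7, so the lid has hit the hard stop. I'll hold briefly and then withdraw.

```bash
python3 -m jog '[[[0,0,0.04],0,0]]'; python3 -m jog '[[[0,0,-0.3],0,0],[[0,0,-1],0,0],[[0,0,-4],0,0],[[0,0,-4],0,0],[[0,0,-4],0,0],[[1.5,4.5,0],0,0],[[1.5,4.5,0],0,0],[[1.5,4.5,0],0,0],[[1.5,4.5,0],0,0],[[0,0,0],0,0]]'; python3 - <<'E'
from workcell import viewer
from h import *
ims=[]
for n in("top","side"):
    f=viewer.grab_frame(n);c=f["color"];u,v=map(int,proj(f,[405.5,-240.4,40]));h=40
    ims.append(cv2.resize(c[v-h:v+h,u-h:u+h,::-1],(400,400),interpolation=cv2.INTER_NEAREST))
cv2.imwrite("pics/after.png",np.hstack(ims))
E
```

```text
time_s: 5.32
ee_pos: [406.0, -240.8, 59.8]
ee_rot: [-179.2, 1.4, 167.2]
force: [-2.4, 0.8, 5.8]
gripper_width: 0.7
time_s: 6.58
ee_pos: [386.7, -45.8, 197.2]
ee_rot: [-179.2, 2.1, 167.0]
force: [0.5, 0.3, -0.3]
gripper_width: 0.5
```

View pics/after.png

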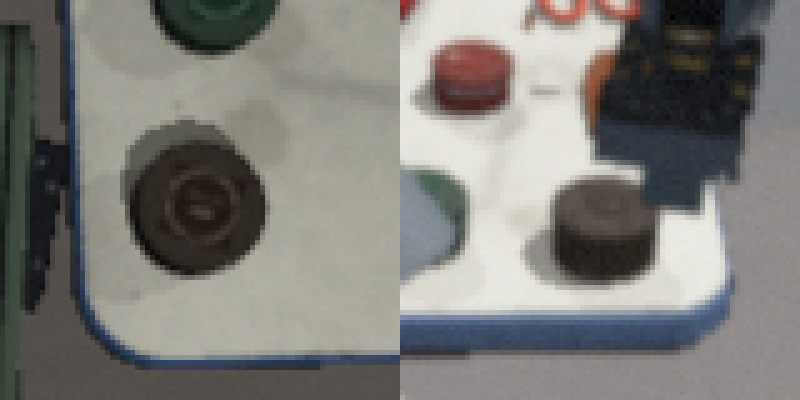

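The metal neck no longer shows, the tin is standing in the same place, and the hand is clear.

```bash
python3 -c "from workcell import job_done;print(job_done())"
```

```text
the job is handed in; nothing more can be done
None
```

The brown tin's lid is pressed home, and I handed the job in at about 6.6 s of the 35 s allowed.

- **Pressing:** With the fingers closed I pressed straight down on the lid at (406, -241) mm, within about 1 mm of its measured centre. It slid about 8 mm at 2–3 N. It met the hard stop at TCP z = 59.7 mm, where about 59 mm was expected. The highest force I read was 17 N, under the 30 N limit.
- **Last checks:** After I withdrew, the pictures showed no metal neck on the brown tin, which stands upright and looks to be where it was. The red and green tins look untouched as far as they were in view. The hand was in free space, with under 1 N on the wrist.
- **Disagreements:** The two cameras differed by about 3 mm on the lid's position. On the way down the arm drifted 8 mm sideways, which I corrected before contact. It also picked up about 1.5° of tilt, which I left.
- **Not checked:** I did not measure the green and red lids or the loose items again. The arm stayed clear of them all along.

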